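# Free the seized bolt of the UV light table and prop its cover

### The job

First take the Petri dish off the amber cover of the UV light table and set it down gently, flat on the bare worktop. Then work the rusted slide bolt free with short in-and-out strokes, each as far as it will go, until it runs, and draw it fully out to its end stop. Last, raise the stiff-hinged cover by its handle, leave it standing open at about 50 degrees, and let go; do not disturb the bottle, the dropper bottle and the beaker that stand round it.

Things in the scene. Friction and masses are not known exactly. Their poses are not given: they have to be found in the camera images.
- case: Light grey UV light table, fixed, yaw varies; origin on the worktop under its centre, x away from its front, y to its left, z up. In mm in this frame: rear block x -46 to +100, 60 high; front ledge x -114 to -46, 36 high; both y -135 to +135. The shut amber cover lies on the rear block, x -48 to +96, y -128 to +128, flat top at 84. The drawn bolt's tail sticks out to y -160 (x -78, z 52).
- lid (a joint): Opening angle of the amber cover, rad: 0 shut, grows as its front edge rises, limit 1.35. Hinge line along the case's y at case x +98, height 66 mm. Stiff hinge, 0.65 N m of friction: stays where it is left, about 5 N at the handle lifts it. Locked while the bolt is in its keeper (bolt below about +0.028).
- lid_handle (a point): Centre of the cover's handle: black roller, 18 mm diameter, 28 mm long along the case's y, on a 12 mm neck before the cover's front edge; shut, at case (-86, +60), height 74 mm, ledge below at 36. Lies 184 mm before and 8 mm above the hinge line and swings with the cover. Pinched on its two end faces, it can turn between the fingers.
- bolt (a joint): Rusted bolt, m: 0 as found, positive drawn out (to the case's -y, its right), negative pushed in (+y); end stop +0.042. Seized: it cannot be drawn at first. It needs these strokes, each right to its stop: in to about -0.011, out to about +0.007, in to about -0.011; then it runs out. A stroke cut short gains nothing. Sliding takes 5 to 8 N; over 15 N at a stop does not help.
- bolt_knob (a point): Middle of the bolt's upright brown knob, 14 mm diameter (17 mm head), standing from height 64 to 108 mm; this point at height 86, at case (-78, -66) mm when the bolt reads 0; moves with the bolt. Free space along y on both sides; below it are the rod and two guide blocks at case y -40 and -124, tops at height 62. The cover's front edge is 30 mm behind it.
- dish: Petri dish with lid, solid closed disc 59 mm in diameter, 15 mm high, 30 g; origin at the centre of its underside; starts lying loose on the cover.
- bottle: white reagent bottle with blue cap, 58 mm in diameter, 110 mm high, origin under its centre; a bystander to the right of the case.
- dropper: small brown dropper bottle with black bulb, 34 mm in diameter, 102 mm high, origin under its centre; a bystander in front of the case.
- beaker: clear beaker, 55 mm in diameter, 70 mm high, origin under its centre; a bystander to the left of the case.
- mouse: black computer mouse, 108 x 60 mm, 36 mm high, at the right front of the worktop; origin under its centre.
- notebook: black lab notebook, fixed, 210 mm (along x) by 152 mm, 17 mm high, a marker on it, at the right of the worktop; origin under its centre.
- rack: orange test-tube rack, fixed, 66 mm (along x) by 115 mm, two tubes in it stand 123 mm high, at the back left of the worktop; origin under its centre.
Not all that is in view belongs to the job. Leave any blue or purple look-alike of the dish alone.

How it is judged:
On the way, in this order (a step that is already met when the one before it is completed fails the run):
1. the Petri dish lies flat on the worktop, at rest and let go (height (world z) of dish between -0.005 and 0.005 m and angle between dish's own z axis and vertical below 0.1 rad and linear speed of dish below 0.03 m/s and contact force between the fingers and dish below 0.1 N), for 0.2 s.
2. the bolt is drawn out to its end stop (value of joint bolt above 0.037 m), for 0.2 s.
3. the cover is raised to about 50 degrees (value of joint lid between 0.716 and 1.03 rad), for 0.2 s.
At the end, for the whole second after the job is handed in: The cover stands still, released, between 41 and 59 degrees open (0.716 to 1.03 rad), the bolt is drawn out past 37 mm (stop at 42 mm), and the Petri dish lies flat and still on the worktop (all of step 3 and velocity of joint lid between -0.03 and 0.03 rad/s and value of joint bolt above 0.037 m and height (world z) of dish between -0.005 and 0.005 m and angle between dish's own z axis and vertical below 0.1 rad and linear speed of dish below 0.03 m/s); the robot touches nothing.
It fails at once if the bottle, the dropper bottle or the beaker is moved by more than 20 mm or tipped (distance of any of bottle, dropper, beaker from where it was at the start of the episode above 0.02 m or angle between any of bottle, dropper, beaker's own z axis and vertical above 0.35 rad).
It fails at once if the Petri dish is dropped or slammed on to the worktop (faster than 0.5 m/s within 30 mm of it) (height (world z) of dish below 0.03 m and linear speed of dish above 0.5 m/s).
It also fails if it takes over 67 s, if anything falls off the work surface, if the arm or the gripper's body presses on something with over 40 N, if the wrist force passes 120 N, or if a joint passes its speed limit or range.

### The arm

A 7-joint arm with a two-finger parallel gripper is mounted at the origin on a cart in front of the work surface, level with it; the furniture and walls round the work are solid. World frame = base frame: x ahead of the robot, y to its left, z up, the work surface at z = 0. Lengths are in m, angles in rad, forces in N, time in s.
With the tool pointing down it reaches from about 0.425 to 0.875 m from the base axis. Payload 9.9 kg.
Tool frame: the origin (TCP) lies on the mounting face of the last link; the fingertips stand 173 mm ahead of it and the grasp point (between the pads) lies 155 mm ahead of it; x points along the fingers, z is the direction in which the jaws open and shut, and the axes are right-handed (so a half turn about x gives the same grasp; the last joint's range is limited). The gripper opens to 85 mm and grips with 20 to 120 N. Pads are 22 mm wide; open, the fingers measure 114 mm over their backs; the gripper's body (76 mm by 85 mm) begins 54 mm behind the grasp point. The pads swing forward as they close: fully open they stand 13 mm farther back than shut.
Start: joints at [-1.372, 0.576, 0.025, 1.437, -0.015, 1.129, -0.057], TCP at [0.188, 0.648, 0.405] pointing down, gripper open.
Joint ranges: [-2.76, 2.76], [-0.34, 2.15], [-1.52, 1.57], [0.19, 2.46], [-1.09, 4.23], [0.17, 1.99], [-2.82, 2.82]. Speed limits (rad/s): [2.22, 2.22, 3.01, 3.01, 3.14, 3.14, 3.14].

### API

Orientations are given as [roll, pitch, yaw] about the fixed x, y, z axes, in that order (R = Rz(yaw) Ry(pitch) Rx(roll)).
In Python, from cell import env, optics gives the robot as it stands.
- The arm moves only by the tool arm_command, never from a script. Its argument "steps" is a list of rows, each a list of 5 numbers: the opening in per cent of the stroke, from 0 (shut) to 100 (fully open), then the shift along the world's x, y, z in cm, then the turn about the world's z in rad. A call has 1 to 8 rows; each row shifts and turns the commanded pose from where the row before left it; what a row does not reach is not made up. A row lasts 1/12 s, in which the tool goes at most 41.7 mm and 7.16 degrees, less where a joint would pass 70% of its speed; a pose out of reach is approached as far as the arm can. A call with a gripper value outside its range is refused whole. The fingers move at their own pace and stop on an object; the grip force is fixed at half the most. Time passes only in rows, so rows that do not move let the fingers close. It gives the time, the measured TCP pose, the force and the opening at its end, in the units of the state.
- env.read_state(): the state, without advancing time (a new reading comes with each control period).
- optics.read_camera(name): name is "side" or "top"; returns a dict with "img" (420x560x3 uint8, red, green, blue), "camera_matrix" (3x3 intrinsics, pixels), "extrinsics" (4x4, takes a point from camera to world coordinates). Camera axes: x right, y down, z forward; pixel columns grow to the right and rows downward; lengths in m; the calibration is good to about 2 mm. A picture is of the moment at which its call begins. There is no depth.
- env.sign_off(): hands the job in, once; it reports no verdict.
The state is a dict: "time_s": time; "joints": joint angles; "qvel": joint speeds; "joint_efforts": joint torques, N m; "position": TCP position; "orientation": TCP orientation; "contact_force": force on the tool from outside, world axes, zero at the start; "wrist_torque": the same for the moment, N m; "width": finger opening in m.
Only numpy, scipy, OpenCV 4.12 (cv2) and the standard library are available. Lean on these libraries where they do the work, as an engineer would, in place of code of your own. Each camera call takes 0.05 s, during which the arm holds its last target.

## Working session

There is one attempt and no reset: what is moved stays moved. The work goes in short steps, Python scripts to look and compute and a tool call to move; the robot and the scene stay as the last step left them, time stands still between calls to the robot, and variables do not carry over. Pictures are saved under pics/ and viewed, and the job is handed in when it is done.

Besides the shell and the picture viewer there is one more tool, called after "Request:" as name([rows], argument=value, ...), one row to a line, values as JSON. arm_command: Moves the arm, as the interface text tells. Its arguments: {"type":"object","properties":{"steps":{"type":"array"}},"required":["steps"]}

```bash
mkdir -p pics; ls; python3 - <<'E'
from cell import env, optics
import cv2,numpy as np
s=env.read_state();print({k:np.round(v,3).tolist() for k,v in s.items()})
for n in("side","top"):
    d=optics.read_camera(n);cv2.imwrite(f"pics/{n}0.png",d["img"][:,:,::-1]);print(np.round(d["camera_matrix"],1).tolist(),np.round(d["extrinsics"],3).tolist())
E
```

```text
pics
{'time_s': 0.0, 'joints': [-1.372, 0.577, 0.025, 1.438, -0.015, 1.129, -0.056], 'qvel': [0.002, 0.0, 0.0, -0.0, -0.0, 0.001, 0.0], 'joint_efforts': [0.0, -76.577, 2.25, -28.595, 0.015, 0.013, 0.0], 'position': [0.188, 0.648, 0.404], 'orientation': [-3.091, 1.569, -1.803], 'contact_force': [-0.486, -0.089, 0.1], 'wrist_torque': [-0.031, -0.028, 0.007], 'width': 0.085}
[[485.0, 0.0, 283.7], [0.0, 485.0, 212.2], [0.0, 0.0, 1.0]] [[-0.989, -0.084, 0.12, 0.405], [-0.145, 0.49, -0.86, 1.062], [0.013, -0.868, -0.497, 0.717], [0.0, 0.0, 0.0, 1.0]]
[[424.3, 0.0, 280.6], [0.0, 424.3, 213.7], [0.0, 0.0, 1.0]] [[-0.006, -0.989, 0.148, 0.378], [-1.0, 0.006, -0.0, -0.043], [-0.001, -0.148, -0.989, 1.313], [0.0, 0.0, 0.0, 1.0]]
```

View pics/side0.png

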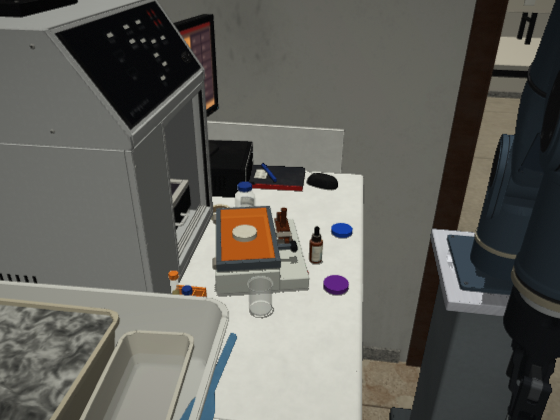

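View pics/top0.png

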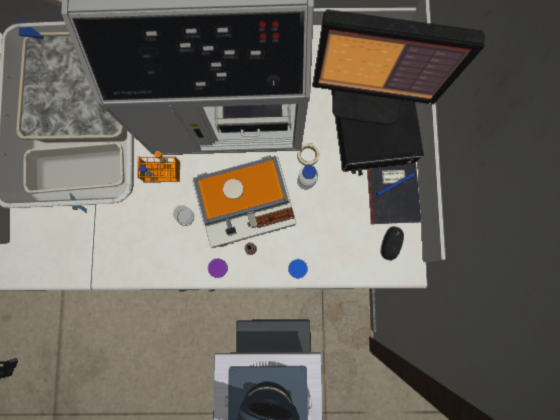

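```bash
cat > h.py <<'E'
from cell import env, optics
import cv2,numpy as np
from scipy.spatial.transform import Rotation as Ro
def cam(n): return optics.read_camera(n)
def px2w(d,u,v,z):
    K=d["camera_matrix"];T=d["extrinsics"]
    r=T[:3,:3]@np.linalg.solve(K,[u,v,1.]);o=T[:3,3]
    return o+r*(z-o[2])/r[2]
def w2px(d,p):
    T=d["extrinsics"];c=T[:3,:3].T@(np.asarray(p,float)-T[:3,3]);q=d["camera_matrix"]@c;return q[:2]/q[2]
def crop(d,name,u0,v0,u1,v1,s):
    im=d["img"][v0:v1,u0:u1,::-1];cv2.imwrite("pics/"+name,cv2.resize(im,None,fx=s,fy=s,interpolation=cv2.INTER_CUBIC))
def case2w(o,yaw,p):
    c,s=np.cos(yaw),np.sin(yaw);return np.array([o[0]+c*p[0]-s*p[1],o[1]+s*p[0]+c*p[1],p[2]])
def tool():
    s=env.read_state();R=Ro.from_euler("xyz",s["orientation"]).as_matrix()
    print("t",round(s["time_s"],2),"pos",np.round(s["position"],4),"tip-grasp",np.round(s["position"]+0.155*R[:,0],4),"x",np.round(R[:,0],3),"jaw",np.round(R[:,2],3),"yaw jaw",round(float(np.arctan2(R[1,2],R[0,2])),3),"F",np.round(s["contact_force"],1),"w",round(float(s["width"]),4));return s,R
E
python3 - <<'E'
from h import *
tool()
d=cam("top");crop(d,"topc.png",150,130,350,290,4)
im=d["img"];hsv=cv2.cvtColor(im,cv2.COLOR_RGB2HSV)
m=cv2.inRange(hsv,(5,200,120),(20,255,255));m[:, :185]=0;m[:,300:]=0;m[:150]=0
cs,_=cv2.findContours(m,cv2.RETR_EXTERNAL,cv2.CHAIN_APPROX_NONE)
c=max(cs,key=cv2.contourArea);r=cv2.minAreaRect(c);print(r)
B=cv2.boxPoints(r);W=np.array([px2w(d,*p,0.083) for p in B]);print(np.round(W,4));
x0,y0,w,h=cv2.boundingRect(c)
dm=cv2.inRange(hsv,(0,0,140),(180,110,255));hull=np.zeros_like(dm);cv2.drawContours(hull,[c],-1,255,-1);dm&=hull
cs,_=cv2.findContours(dm,cv2.RETR_EXTERNAL,cv2.CHAIN_APPROX_NONE)
for k in cs:
    if cv2.contourArea(k)>50:
        (u,v),rad=cv2.minEnclosingCircle(k);a=px2w(d,u,v,.097);b=px2w(d,u+rad,v,.097);print("dish",u,v,rad,a,np.linalg.norm(a-b))
d=cam("side");crop(d,"sidec.png",190,170,370,320,4)
E
```

```text
t 0.1 pos [0.1883 0.6481 0.4039] tip-grasp [0.1883 0.6478 0.2489] x [-0.    -0.001 -1.   ] jaw [ 0.279  0.96  -0.001] yaw jaw 1.288 F [0.1 0.7 0.3] w 0.0859
((240.00001525878906, 188.99998474121094), (38.94137191772461, 78.40897369384766), 74.74488067626953)
[[ 0.6631  0.2039  0.083 ]
 [ 0.7247 -0.0207  0.083 ]
 [ 0.6103 -0.0505  0.083 ]
 [ 0.5503  0.1713  0.083 ]]
dish 232.8333282470703 188.8333282470703 10.233492851257324 [0.63431605 0.09590068 0.097     ] 0.029926718360452163
```

View pics/topc.png

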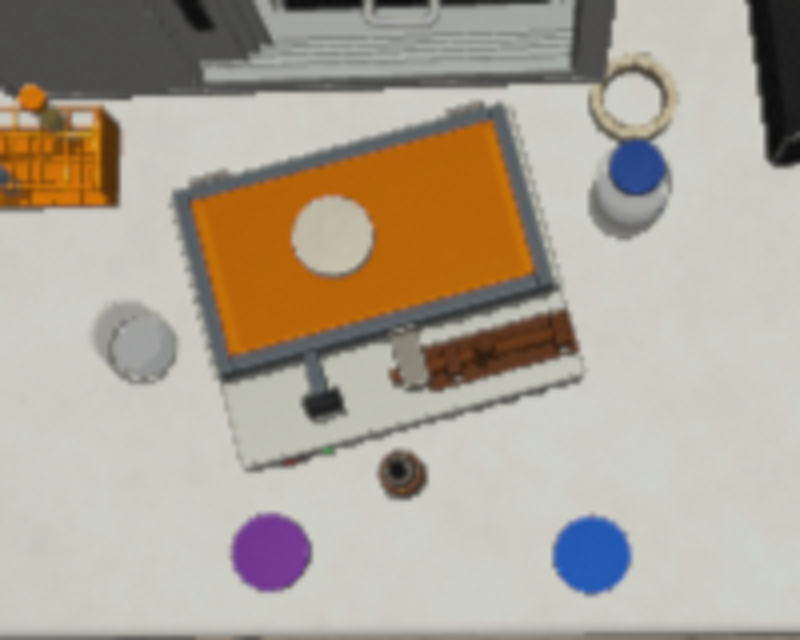

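View pics/sidec.png

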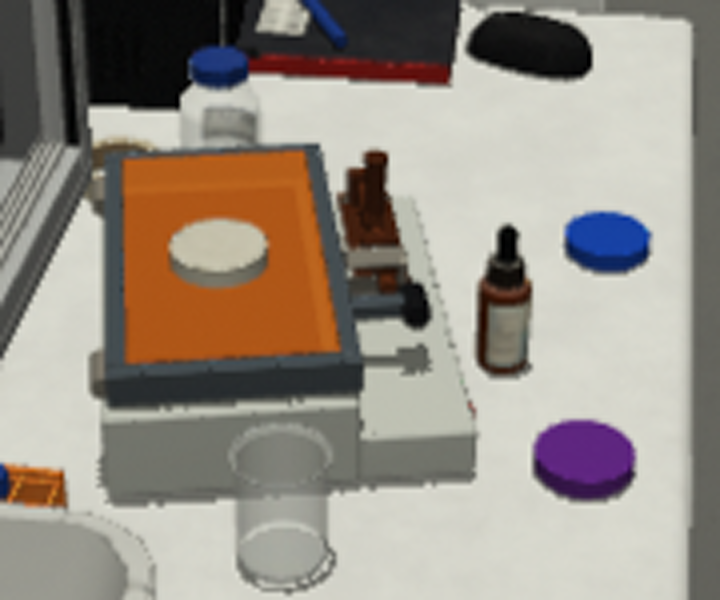

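```bash
python3 - <<'E'
from h import *
d=cam("top");im=d["img"];hsv=cv2.cvtColor(im,cv2.COLOR_RGB2HSV)
P={"bl":(503,103),"bL":(176,193),"fL":(225,378),"fR":(553,287)}
cc={"bl":(96,-128),"bL":(96,128),"fL":(-48,128),"fR":(-48,-128)}
A=[];B=[]
for k,(u,v) in P.items():
    w=px2w(d,150+u/4,130+v/4,.084);A.append(w[:2]);B.append(np.array(cc[k])/1e3)
for (u,v),c in (((248,468),(-114,135)),((583,372),(-114,-135))):
    w=px2w(d,150+u/4,130+v/4,.036);A.append(w[:2]);B.append(np.array(c)/1e3)
A=np.array(A);B=np.array(B)
a=A-A.mean(0);b=B-B.mean(0);yaw=np.arctan2((b[:,0]*a[:,1]-b[:,1]*a[:,0]).sum(),(a*b).sum())
c,s=np.cos(yaw),np.sin(yaw);o=A.mean(0)-np.array([[c,-s],[s,c]])@B.mean(0)
print("yaw",yaw,"o",o);print("res mm",np.round(1e3*(A-(o+B@np.array([[c,-s],[s,c]]).T)),1))
for nm,p in dict(knobtop=(-.078,-.066,.108),handle=(-.086,.06,.074)).items():
    w=case2w(o,yaw,p);print(nm,w)
    for n in("top","side"):
        dd=cam(n);print(n,w2px(dd,w), "crop",(w2px(dd,w)-([150,130] if n=="top" else [190,170]))*4)
# others
for nm,lo,hi,z in(("blue",(105,150,60),(125,255,255),.015),("purple",(130,80,40),(160,255,255),.015)):
    m=cv2.inRange(hsv,lo,hi)
    for k in cv2.findContours(m,0,2)[0]:
        if cv2.contourArea(k)>60:
            (u,v),r=cv2.minEnclosingCircle(k);print(nm,u,v,r,px2w(d,u,v,z))
f=lambda u,v,z:np.round(px2w(d,150+u/4,130+v/4,z),3)
print("bottle cap",f(638,167,.11),"dropper",f(400,466,.1),"beaker base",f(128,330,0.0),"beaker top",f(142,346,.07),"edge",f(400,635,0), "mouse",np.round(px2w(d,393,242,.02),3))
E
```

```text
yaw 0.2693732670084619 o [0.61201708 0.06675923]
res mm [[-1.5  1.2]
 [-0.7 -2.8]
 [-0.3 -3.5]
 [-2.6  3.4]
 [ 2.9 -2.9]
 [ 2.1  4.6]]
knobtop [ 0.55439433 -0.0176186   0.108     ]
top [271.66062089 215.08284901] crop [486.64248356 340.33139602]
side [284.16827781 207.05010187] crop [376.67311123 148.20040747]
handle [0.51315078 0.10170855 0.074     ]
top [231.30542741 230.92140569] crop [325.22170965 403.68562275]
side [293.83354193 244.93032463] crop [415.33416771 299.72129851]
blue 297.5 268.5 8.860122680664062 [ 0.40367295 -0.09356272  0.015     ]
blue 395.5 183.5 20.796733856201172 [ 0.66533655 -0.4031921   0.015     ]
blue 308.8333435058594 171.5 6.186993598937988 [ 0.70560642 -0.13285577  0.015     ]
blue 30.0 32.5 10.965956687927246 [1.18331745 0.78140275 0.015     ]
purple 217.07142639160156 267.8571472167969 9.374678611755371 [0.40716309 0.15058466 0.015     ]
bottle cap [ 0.681 -0.128  0.11 ] dropper [0.465 0.045 0.1  ] beaker base [0.58  0.265 0.   ] beaker top [0.557 0.238 0.07 ] edge [0.344 0.051 0.   ] mouse [ 0.482 -0.386  0.02 ]
```

The cream disc on the amber at top (233,189) is the dish. The possible look-alikes are the purple disc (217,268), the blue disc (298,269), the ring (308,153) and the beaker (184,215). The crop confirms the choice: cream, radius 30 mm, lying on the cover. The knob is at about top (272,215) and the handle at (231,231), both matching the predicted positions.

Request:
arm_command([
  [100,2.4,-3.0,0,0.07],
  [100,2.4,-3.0,0,0.07],
  [100,2.4,-3.0,0,0.07],
  [100,2.4,-3.0,0,0.07],
  [100,2.4,-3.0,0,0.07],
  [100,2.4,-3.0,0,0.07],
  [100,2.4,-3.0,0,0.07],
  [100,2.4,-3.0,0,0.06],
])

```text
time_s: 1.12
position: [0.3812, 0.4065, 0.405]
orientation: [-1.227, 1.57, 0.614]
contact_force: [0.5, 0.7, 0.1]
width: 0.0854
```

Request:
arm_command([
  [100,2.4,-3.0,0,0],
  [100,2.4,-3.0,0,0],
  [100,2.4,-3.0,0,0],
  [100,2.4,-3.0,0,0],
  [100,2.4,-3.0,0,0],
  [100,2.4,-3.0,0,0],
  [100,2.4,-3.0,0,0],
  [100,2.4,-3.0,0,0],
])

```text
time_s: 1.78
position: [0.5733, 0.1665, 0.405]
orientation: [-1.501, 1.57, 0.337]
contact_force: [1.3, 0.8, -1.0]
width: 0.0854
```

```bash
python3 -c "
from h import *
tool()"
```

```text
t 1.78 pos [0.5733 0.1665 0.405 ] tip-grasp [0.5733 0.1665 0.25  ] x [ 0.001  0.    -1.   ] jaw [-0.264  0.965  0.   ] yaw jaw 1.838 F [ 1.3  0.8 -1. ] w 0.0854
```

Request:
arm_command([
  [100,2.0,-2.4,0,0],
  [100,2.0,-2.4,0,0],
  [100,2.1,-2.3,0,0],
  [100,0,0,-4,0],
  [100,0,0,-4,0],
  [100,0,0,-3,0],
  [100,0,0,0,0],
])

```text
time_s: 2.37
position: [0.6313, 0.0967, 0.2886]
orientation: [1.496, 1.561, -2.949]
contact_force: [-1.6, 0.2, 0.0]
width: 0.0856
```

```bash
python3 - <<'E'
from h import *
tool()
crop(cam("side"),"s1.png",190,130,370,290,4)
E
```

```text
t 2.37 pos [0.6313 0.0967 0.2886] tip-grasp [0.6298 0.0964 0.1337] x [-0.01  -0.002 -1.   ] jaw [-0.264  0.965  0.001] yaw jaw 1.838 F [-1.6  0.2  0. ] w 0.0856
```

View pics/s1.png

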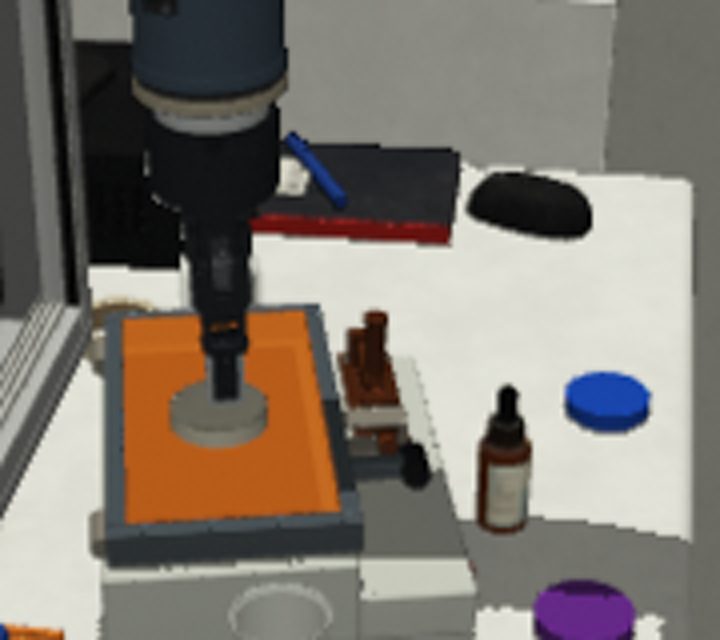

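The gripper is centred over the cream dish (crop (220,410), full (245,232)), with the look-alikes well clear. I'll lower in steps.

Request:
arm_command([
  [100,0,0,-1.2,0],
  [100,0,0,-1.0,0],
  [100,0,0,0,0],
  [100,0,0,0,0],
])

```text
time_s: 2.75
position: [0.6335, 0.0973, 0.2733]
orientation: [-1.696, 1.57, 0.143]
contact_force: [-0.3, 0.1, 0.5]
width: 0.0856
```

Request:
arm_command([
  [100,0,0,-0.7,0],
  [100,0,-0.1,-0.4,0],
  [100,0,0,0,0],
  [70,0,0,0,0],
  [60,0,0,0,0],
  [60,0,0,0,0],
])

```text
time_s: 3.25
position: [0.6335, 0.0962, 0.2625]
orientation: [-1.623, 1.57, 0.215]
contact_force: [-2.6, 0.4, 7.6]
width: 0.0552
```

Request:
arm_command([
  [50,0,0,0,0],
  [50,0,0,0,0],
  [50,0,0,0,0],
  [50,0,0,0,0],
])

```text
time_s: 3.58
position: [0.6334, 0.0962, 0.2627]
orientation: [-1.644, 1.57, 0.194]
contact_force: [-3.1, -1.0, 7.0]
width: 0.0555
```

```bash
python3 - <<'E'
from h import *
tool()
crop(cam("side"),"s2.png",190,130,370,290,4)
E
```

```text
t 3.58 pos [0.6334 0.0962 0.2627] tip-grasp [0.6335 0.0962 0.1077] x [ 0.001  0.    -1.   ] jaw [-0.264  0.965 -0.   ] yaw jaw 1.838 F [-3.1 -1.   7. ] w 0.0555
```

View pics/s2.png

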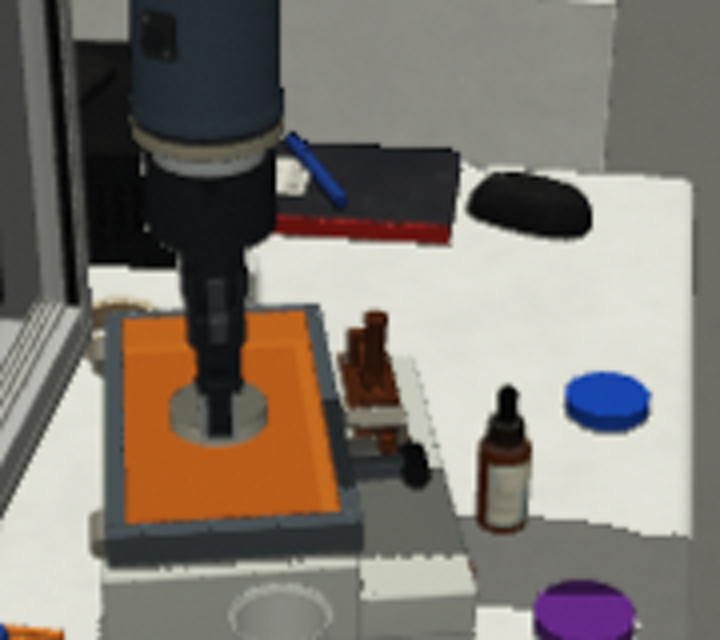

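Request:
arm_command([
  [50,0,0,0.5,0],
  [50,0,0,1.5,0],
  [50,0,0,2.5,0],
  [50,0,0,3,0],
  [50,0,0,2.5,0],
  [50,0,0,0,0],
])

```text
time_s: 4.13
position: [0.6346, 0.0963, 0.3675]
orientation: [-1.642, 1.562, 0.196]
contact_force: [0.8, 1.2, 1.0]
width: 0.0552
```

```bash
python3 - <<'E'
from h import *
tool()
crop(cam("side"),"s3.png",190,130,370,290,4)
E
```

```text
t 4.13 pos [0.6346 0.0963 0.3675] tip-grasp [0.6359 0.0966 0.2126] x [ 0.008  0.002 -1.   ] jaw [-0.264  0.965 -0.001] yaw jaw 1.838 F [0.8 1.2 1. ] w 0.0552
```

View pics/s3.png

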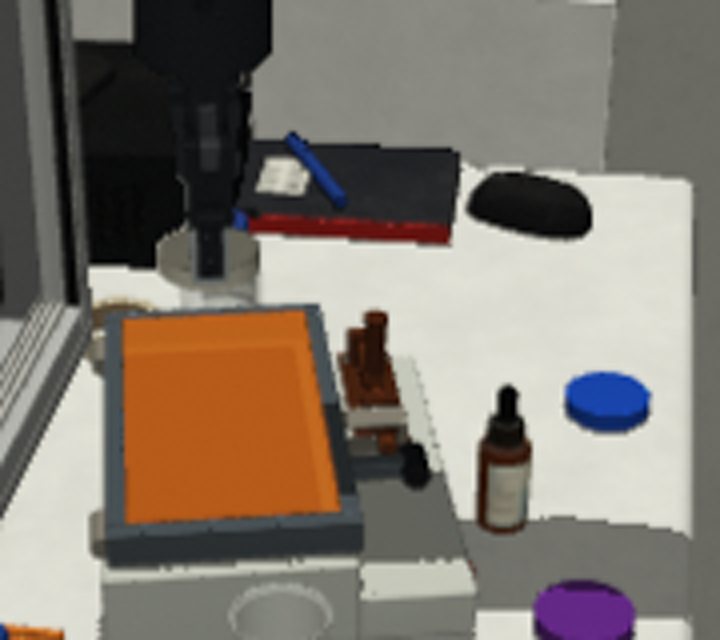

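Dish held level, lifted clear (crop (208,260)). I'll carry it to the bare worktop right-front, about (0.50, -0.18).

Request:
arm_command([
  [50,-0.8,-1.6,0,0],
  [50,-1.5,-3.1,0,0],
  [50,-1.6,-3.3,0,0],
  [50,-1.6,-3.3,0,0],
  [50,-1.6,-3.3,0,0],
  [50,-1.6,-3.3,0,0],
  [50,-1.6,-3.3,0,0],
  [50,-1.5,-3.2,0,0],
])

```text
time_s: 4.85
position: [0.5139, -0.1493, 0.361]
orientation: [1.255, 1.57, 3.093]
contact_force: [1.0, -0.3, -0.4]
width: 0.0548
```

Request:
arm_command([
  [50,-1.0,-2.2,0,0],
  [50,-0.5,-1.0,-1,0],
  [50,0,0,-3,0],
  [50,0,0,-3,0],
  [50,0,0,-3,0],
  [50,0,0,-2,0],
  [50,0,0,-1,0],
  [50,0,0,0,0],
])

```text
time_s: 5.52
position: [0.4995, -0.1795, 0.2294]
orientation: [1.031, 1.566, 2.869]
contact_force: [0.4, -0.0, -1.1]
width: 0.0551
```

```bash
python3 - <<'E'
from h import *
tool()
crop(cam("side"),"s4.png",190,130,370,290,4)
E
```

```text
t 5.52 pos [ 0.4995 -0.1795  0.2294] tip-grasp [ 0.4988 -0.1793  0.0744] x [-0.004  0.001 -1.   ] jaw [-0.264  0.964  0.002] yaw jaw 1.838 F [ 0.4 -0.  -1.1] w 0.0551
```

View pics/s4.png

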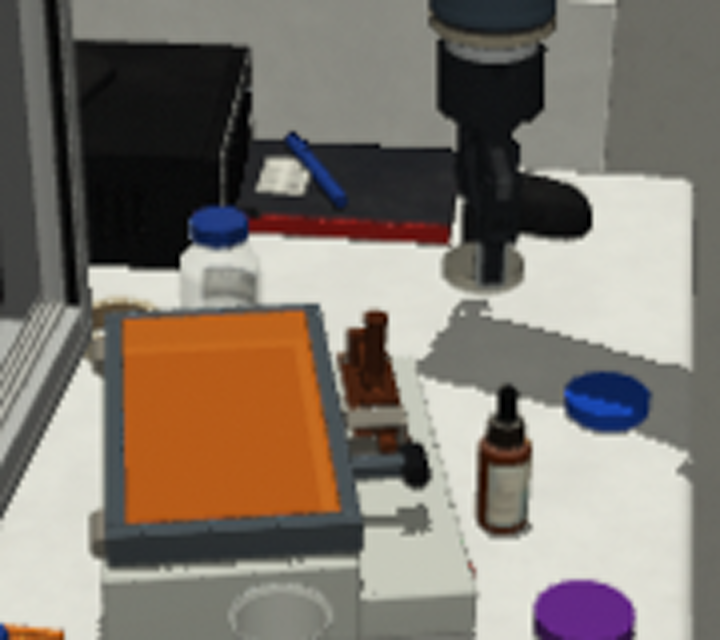

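Request:
arm_command([
  [50,0,0,-1.5,0],
  [50,0,0,-1.5,0],
  [50,0,0,-1.0,0],
  [50,0,0,0,0],
  [50,0,0,0,0],
])

```text
time_s: 5.98
position: [0.5005, -0.1799, 0.1923]
orientation: [-2.353, 1.571, -0.515]
contact_force: [0.2, -0.5, -1.2]
width: 0.0556
```

Request:
arm_command([
  [50,0,0,-0.4,0],
  [50,0,0,-0.3,0],
  [50,0,0,0,0],
  [50,0,0,0,0],
])

```text
time_s: 6.32
position: [0.5004, -0.1798, 0.1849]
orientation: [-2.172, 1.571, -0.334]
contact_force: [0.6, -0.7, 0.0]
width: 0.0552
```

Request:
arm_command([
  [50,0,0,-0.3,0],
  [50,0,0,-0.2,0],
  [50,0,0,0,0],
  [50,0,0,0,0],
])

```text
time_s: 6.65
position: [0.5003, -0.1798, 0.1795]
orientation: [1.032, 1.57, 2.87]
contact_force: [-0.2, 0.2, -0.2]
width: 0.0554
```

Request:
arm_command([
  [50,0,0,-0.1,0],
  [50,0,0,0,0],
  [50,0,0,0,0],
])

```text
time_s: 6.9
position: [0.5004, -0.1798, 0.1787]
orientation: [-2.083, 1.571, -0.245]
contact_force: [-0.4, 0.4, 0.3]
width: 0.0551
```

Request:
arm_command([
  [50,0,0,-0.1,0],
  [50,0,0,0,0],
  [50,0,0,0,0],
])

```text
time_s: 7.15
position: [0.5003, -0.1798, 0.1786]
orientation: [-2.186, 1.57, -0.348]
contact_force: [-3.0, 1.2, 14.0]
width: 0.0554
```

Request:
arm_command([
  [50,0,0,-0.1,0],
  [50,0,0,0,0],
  [50,0,0,0,0],
])

```text
time_s: 7.4
position: [0.5003, -0.1798, 0.1785]
orientation: [-2.16, 1.57, -0.322]
contact_force: [-5.5, 2.4, 28.5]
width: 0.0552
```

Contact made at 0.1786. I'll relieve the force and open.

Request:
arm_command([
  [50,0,0,0.15,0],
  [50,0,0,0,0],
  [75,0,0,0,0],
  [80,0,0,0,0],
  [80,0,0,0,0],
  [80,0,0,0,0],
  [80,0,0,1.5,0],
  [80,0,0,3,0],
])

```text
time_s: 8.07
position: [0.4994, -0.1794, 0.2209]
orientation: [1.02, 1.565, 2.859]
contact_force: [-0.1, -0.2, 0.7]
width: 0.0682
```

Request:
arm_command([
  [80,0,0,4,0],
  [80,0,0,4,0],
  [80,0,0,4,0],
  [80,0,0,0,0],
])

```text
time_s: 8.4
position: [0.5019, -0.1805, 0.3502]
orientation: [-2.116, 1.56, -0.279]
contact_force: [1.1, -0.6, -1.0]
width: 0.0685
```

```bash
python3 - <<'E'
from h import *
tool()
d=cam("side")
crop(d,"s5.png",190,130,370,290,4)
d=cam("top")
crop(d,"t5.png",150,130,350,290,4)
E
```

```text
t 8.4 pos [ 0.5019 -0.1805  0.3502] tip-grasp [ 0.5034 -0.1809  0.1952] x [ 0.01  -0.003 -1.   ] jaw [-0.264  0.965 -0.005] yaw jaw 1.838 F [ 1.1 -0.6 -1. ] w 0.0685
```

View pics/s5.png

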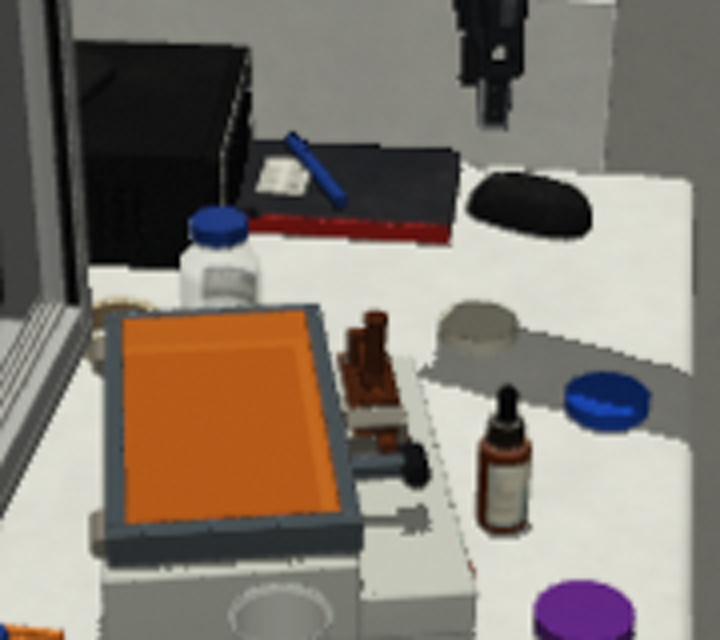

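View pics/t5.png

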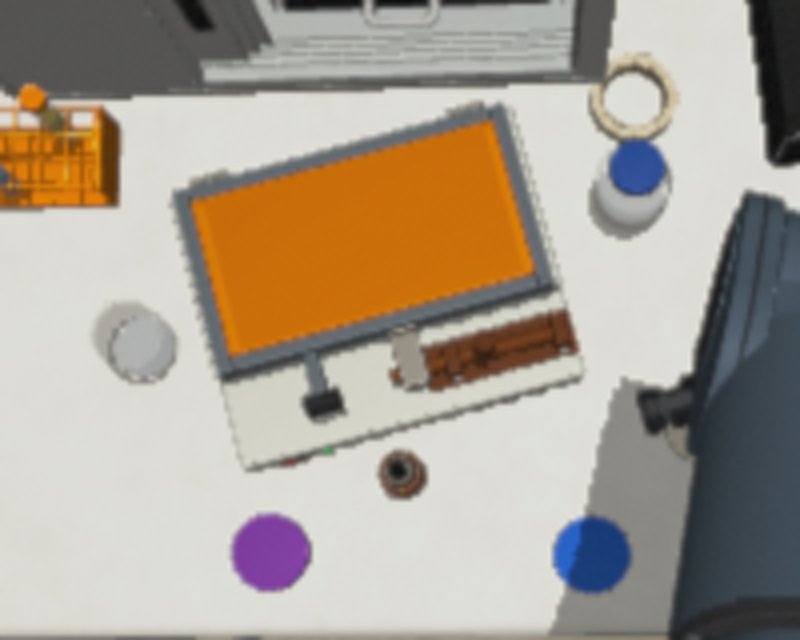

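```bash
python3 - <<'E'
from h import *
d=cam("side");crop(d,"s6.png",265,195,310,255,12)
print(w2px(d,[.5544,-.0176,.108]),w2px(d,[.5544,-.0176,.064]))
d=cam("top");crop(d,"t6.png",215,195,305,245,8)
print(w2px(d,[.5544,-.0176,.108]),w2px(d,[.5544,-.0176,.064]))
E
```

```text
[284.16505573 207.05339385] [283.93384143 221.71648765]
[271.6541355  215.08093761] [271.97143743 217.22540592]
```

View pics/s6.png

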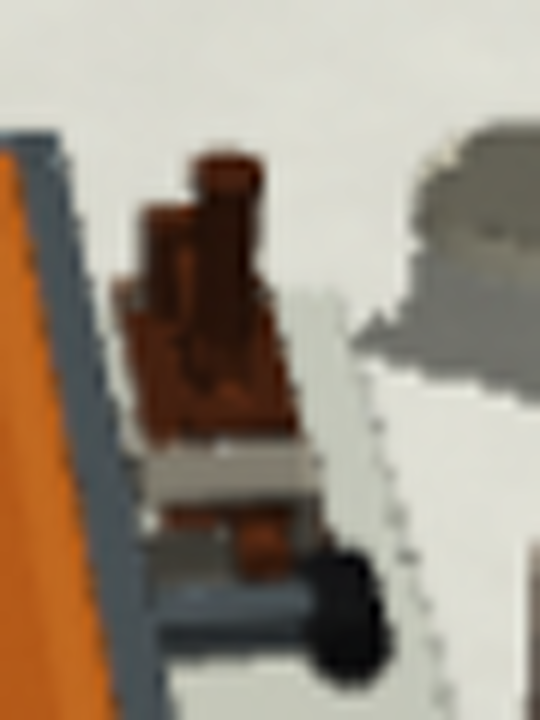

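View pics/t6.png

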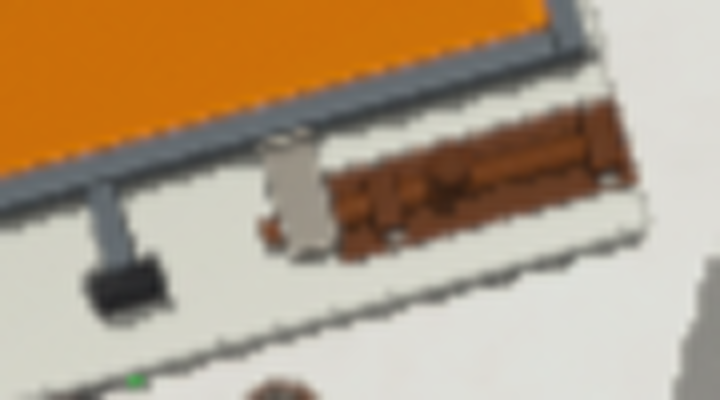

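Dish stands flat at side (310,212), let go. Knob head at side (284,208.5) and top (271.5,215.6), which agrees with the pose estimate (0.554, -0.017). I'll move above it.

Request:
arm_command([
  [50,1.1,3.2,0,0],
  [50,1.1,3.3,0,0],
  [50,1.1,3.3,0,0],
  [50,1.1,3.3,0,0],
  [50,1.0,3.2,0,0],
  [50,0,0,-1,0],
  [50,0,0,0,0],
  [50,0,0,0,0],
])

```text
time_s: 9.27
position: [0.5537, -0.0172, 0.3314]
orientation: [1.487, 1.567, -2.958]
contact_force: [-0.4, -0.7, -0.0]
width: 0.0428
```

```bash
python3 - <<'E'
from h import *
tool()
E
```

```text
t 9.27 pos [ 0.5537 -0.0172  0.3314] tip-grasp [ 0.5531 -0.0173  0.1764] x [-0.004 -0.001 -1.   ] jaw [-0.264  0.964  0.   ] yaw jaw 1.838 F [-0.4 -0.7 -0. ] w 0.0428
```

Request:
arm_command([
  [50,0,0,-2.5,0],
  [50,0,0,-2.5,0],
  [50,0,0,-2.0,0],
  [50,0,0,-1.4,0],
  [50,0,0,0,0],
  [50,0,0,0,0],
])

```text
time_s: 9.77
position: [0.5539, -0.0182, 0.2487]
orientation: [1.603, 1.569, -2.844]
contact_force: [0.5, -0.2, -0.0]
width: 0.0426
```

```bash
python3 - <<'E'
from h import *
tool()
d=cam("side");crop(d,"s7.png",240,160,330,260,6)
E
```

```text
t 9.77 pos [ 0.5539 -0.0182  0.2487] tip-grasp [ 0.5536 -0.0183  0.0937] x [-0.002 -0.001 -1.   ] jaw [-0.262  0.965 -0.   ] yaw jaw 1.836 F [ 0.5 -0.2 -0. ] w 0.0426
```

View pics/s7.png

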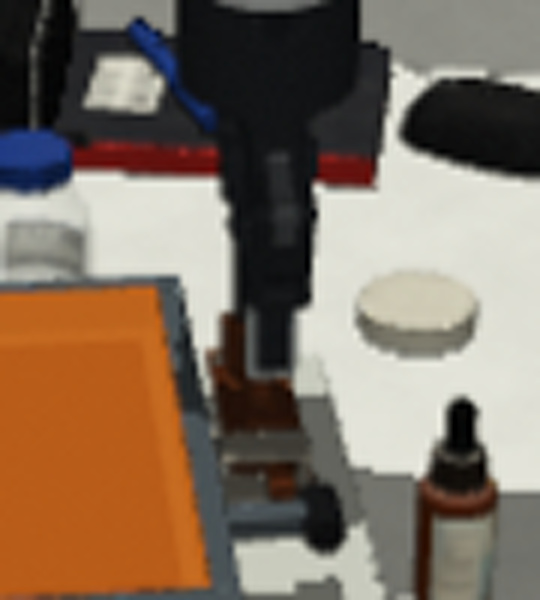

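The near finger covers the knob (crop (270,330)) as wanted. Closing.

Request:
arm_command([
  [25,0,0,0,0],
  [25,0,0,0,0],
  [10,0,0,0,0],
  [10,0,0,0,0],
  [10,0,0,0,0],
])

```text
time_s: 10.23
position: [0.5543, -0.0158, 0.2505]
orientation: [-1.026, 1.569, 0.813]
contact_force: [-2.5, 3.1, 7.8]
width: 0.0141
```

Request:
arm_command([
  [10,-0.1,0.4,0,0],
  [10,-0.1,0.3,0,0],
  [10,0,0,0,0],
  [10,0,0,0,0],
])

```text
time_s: 10.57
position: [0.5528, -0.0106, 0.2505]
orientation: [-2.241, 1.568, -0.404]
contact_force: [0.7, -3.5, 5.9]
width: 0.0136
```

Request:
arm_command([
  [10,-0.1,0.3,0,0],
  [10,-0.05,0.2,0,0],
  [10,0,0,0,0],
  [10,0,0,0,0],
])

```text
time_s: 10.9
position: [0.5514, -0.0057, 0.2505]
orientation: [-2.194, 1.568, -0.356]
contact_force: [0.6, -4.8, 5.7]
width: 0.0136
```

Request:
arm_command([
  [10,-0.05,0.15,0,0],
  [10,0,0,0,0],
  [10,0,0,0,0],
])

```text
time_s: 11.15
position: [0.5511, -0.0044, 0.2505]
orientation: [-2.235, 1.567, -0.398]
contact_force: [1.3, -4.7, 5.0]
width: 0.0143
```

Request:
arm_command([
  [10,-0.05,0.15,0,0],
  [10,0,0,0,0],
  [10,0,0,0,0],
])

```text
time_s: 11.4
position: [0.5507, -0.003, 0.2505]
orientation: [-2.219, 1.567, -0.382]
contact_force: [2.2, -4.7, 5.2]
width: 0.014
```

Request:
arm_command([
  [10,-0.05,0.15,0,0],
  [10,0,0,0,0],
  [10,0,0,0,0],
])

```text
time_s: 11.65
position: [0.5503, -0.0021, 0.2505]
orientation: [-2.321, 1.566, -0.485]
contact_force: [1.9, -6.9, 3.6]
width: 0.0135
```

```bash
python3 - <<'E'
from h import *
tool()
d=cam("side");crop(d,"s8.png",240,160,330,260,6)
E
```

```text
t 11.65 pos [ 0.5503 -0.0021  0.2505] tip-grasp [ 0.5509 -0.0024  0.0955] x [ 0.004 -0.002 -1.   ] jaw [-0.262  0.965 -0.003] yaw jaw 1.836 F [ 1.9 -6.9  3.6] w 0.0135
```

View pics/s8.png

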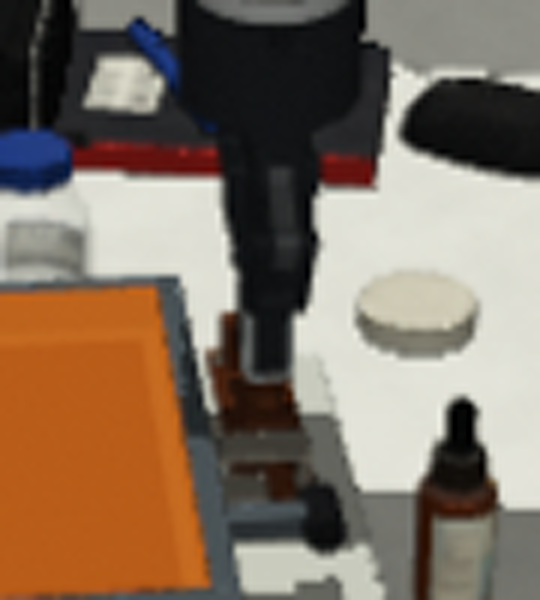

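Request:
arm_command([
  [10,-0.05,0.15,0,0],
  [10,0,0,0,0],
  [10,0,0,0,0],
])

```text
time_s: 11.95
position: [0.5501, -0.0015, 0.2505]
orientation: [-2.438, 1.565, -0.603]
contact_force: [4.0, -10.9, 2.0]
width: 0.0135
```

Request:
arm_command([
  [10,-0.05,0.15,0,0],
  [10,0,0,0,0],
  [10,0,0,0,0],
])

```text
time_s: 12.2
position: [0.5499, -0.0009, 0.2505]
orientation: [-2.507, 1.564, -0.673]
contact_force: [5.9, -14.3, 1.0]
width: 0.0136
```

Firmly at the inner stop (15 N). Now the out stroke.

Request:
arm_command([
  [10,0.1,-0.4,0,0],
  [10,0.1,-0.4,0,0],
  [10,0.1,-0.4,0,0],
  [10,0.1,-0.3,0,0],
  [10,0.05,-0.2,0,0],
  [10,0,0,0,0],
  [10,0,0,0,0],
])

```text
time_s: 12.78
position: [0.5533, -0.0129, 0.2504]
orientation: [-1.154, 1.568, 0.685]
contact_force: [-0.2, 3.7, 8.2]
width: 0.0139
```

Request:
arm_command([
  [10,0.05,-0.2,0,0],
  [10,0,0,0,0],
  [10,0,0,0,0],
])

```text
time_s: 13.03
position: [0.5539, -0.0152, 0.2505]
orientation: [-1.31, 1.568, 0.529]
contact_force: [-0.4, 3.3, 7.8]
width: 0.0135
```

Request:
arm_command([
  [10,0.05,-0.2,0,0],
  [10,0,0,0,0],
  [10,0,0,0,0],
])

```text
time_s: 13.28
position: [0.5544, -0.017, 0.2504]
orientation: [-1.26, 1.568, 0.579]
contact_force: [-0.9, 3.9, 7.4]
width: 0.0138
```

Request:
arm_command([
  [10,0.05,-0.15,0,0],
  [10,0,0,0,0],
  [10,0,0,0,0],
])

```text
time_s: 13.53
position: [0.5548, -0.0183, 0.2505]
orientation: [-1.165, 1.568, 0.674]
contact_force: [-1.2, 4.6, 8.1]
width: 0.0135
```

Request:
arm_command([
  [10,0.05,-0.15,0,0],
  [10,0,0,0,0],
  [10,0,0,0,0],
])

```text
time_s: 13.78
position: [0.5552, -0.0197, 0.2505]
orientation: [-1.067, 1.568, 0.773]
contact_force: [-1.4, 4.6, 8.2]
width: 0.0143
```

Request:
arm_command([
  [10,0.05,-0.15,0,0],
  [10,0,0,0,0],
  [10,0,0,0,0],
])

```text
time_s: 14.03
position: [0.5555, -0.0206, 0.2504]
orientation: [-0.779, 1.568, 1.061]
contact_force: [-2.5, 7.0, 10.1]
width: 0.014
```

Request:
arm_command([
  [10,0.05,-0.15,0,0],
  [10,0,0,0,0],
  [10,0,0,0,0],
])

```text
time_s: 14.28
position: [0.5558, -0.0212, 0.2504]
orientation: [-0.472, 1.567, 1.369]
contact_force: [-3.3, 10.4, 11.2]
width: 0.0135
```

Request:
arm_command([
  [10,0.03,-0.12,0,0],
  [10,0,0,0,0],
  [10,0,0,0,0],
])

```text
time_s: 14.53
position: [0.5559, -0.0216, 0.2504]
orientation: [-0.327, 1.566, 1.515]
contact_force: [-4.6, 13.8, 11.0]
width: 0.0135
```

Request:
arm_command([
  [10,-0.1,0.4,0,0],
  [10,-0.1,0.4,0,0],
  [10,-0.1,0.4,0,0],
  [10,-0.1,0.4,0,0],
  [10,-0.1,0.3,0,0],
  [10,0,0,0,0],
  [10,0,0,0,0],
])

```text
time_s: 15.12
position: [0.5517, -0.0069, 0.2505]
orientation: [-2.038, 1.568, -0.2]
contact_force: [0.2, -2.0, 7.4]
width: 0.0139
```

Request:
arm_command([
  [10,-0.1,0.3,0,0],
  [10,-0.05,0.2,0,0],
  [10,0,0,0,0],
  [10,0,0,0,0],
])

```text
time_s: 15.45
position: [0.5504, -0.002, 0.2505]
orientation: [-2.035, 1.568, -0.197]
contact_force: [0.5, -3.3, 7.4]
width: 0.0138
```

Request:
arm_command([
  [10,-0.05,0.2,0,0],
  [10,0,0,0,0],
  [10,0,0,0,0],
])

```text
time_s: 15.7
position: [0.5501, -0.0012, 0.2505]
orientation: [-2.317, 1.567, -0.481]
contact_force: [2.5, -8.7, 6.1]
width: 0.0134
```

Request:
arm_command([
  [10,-0.05,0.2,0,0],
  [10,0,0,0,0],
  [10,0,0,0,0],
])

```text
time_s: 15.95
position: [0.5499, -0.0008, 0.2505]
orientation: [-2.53, 1.565, -0.695]
contact_force: [4.2, -12.8, 4.9]
width: 0.0138
```

Request:
arm_command([
  [10,-0.02,0.08,0,0],
  [10,0,0,0,0],
  [10,0,0,0,0],
])

```text
time_s: 16.2
position: [0.5499, -0.0007, 0.2505]
orientation: [-2.574, 1.564, -0.74]
contact_force: [6.4, -16.2, 3.2]
width: 0.014
```

In to the stop again. Now draw out; it should run past +7 mm.

Request:
arm_command([
  [10,0.1,-0.4,0,0],
  [10,0.1,-0.4,0,0],
  [10,0.1,-0.4,0,0],
  [10,0.1,-0.4,0,0],
  [10,0.15,-0.4,0,0],
  [10,0.1,-0.4,0,0],
  [10,0.1,-0.4,0,0],
  [10,0,0,0,0],
])

```text
time_s: 16.87
position: [0.5564, -0.024, 0.2505]
orientation: [-1.246, 1.568, 0.593]
contact_force: [-1.2, 2.4, 8.5]
width: 0.0133
```

It has passed the earlier stop at low force, so it runs. Drawing on to the end (about y -0.053).

Request:
arm_command([
  [10,0.1,-0.4,0,0],
  [10,0.1,-0.4,0,0],
  [10,0.1,-0.4,0,0],
  [10,0.1,-0.4,0,0],
  [10,0.15,-0.4,0,0],
  [10,0.1,-0.4,0,0],
  [10,0,0,0,0],
])

```text
time_s: 17.45
position: [0.5629, -0.048, 0.2504]
orientation: [-1.264, 1.568, 0.574]
contact_force: [-0.8, 2.4, 7.7]
width: 0.0132
```

Request:
arm_command([
  [10,0.1,-0.4,0,0],
  [10,0,0,0,0],
  [10,0,0,0,0],
])

```text
time_s: 17.7
position: [0.5639, -0.0517, 0.2505]
orientation: [-1.329, 1.568, 0.51]
contact_force: [0.1, 2.6, 7.9]
width: 0.0138
```

Request:
arm_command([
  [10,0.05,-0.2,0,0],
  [10,0,0,0,0],
  [10,0,0,0,0],
])

```text
time_s: 17.95
position: [0.5644, -0.0535, 0.2504]
orientation: [-1.236, 1.568, 0.604]
contact_force: [-0.9, 4.3, 8.6]
width: 0.0136
```

Request:
arm_command([
  [10,0.05,-0.2,0,0],
  [10,0,0,0,0],
  [10,0,0,0,0],
])

```text
time_s: 18.2
position: [0.5647, -0.0544, 0.2505]
orientation: [-0.772, 1.568, 1.069]
contact_force: [-1.7, 6.7, 10.6]
width: 0.0138
```

Request:
arm_command([
  [10,0.05,-0.2,0,0],
  [10,0,0,0,0],
  [10,0,0,0,0],
])

```text
time_s: 18.45
position: [0.5649, -0.0548, 0.2504]
orientation: [-0.36, 1.566, 1.482]
contact_force: [-4.1, 13.6, 11.3]
width: 0.0139
```

```bash
python3 - <<'E'
from h import *
tool()
d=cam("side");crop(d,"s9.png",240,160,330,260,6)
E
```

```text
t 18.45 pos [ 0.5649 -0.0548  0.2504] tip-grasp [ 0.565  -0.0541  0.0954] x [ 0.     0.005 -1.   ] jaw [-0.268  0.963  0.004] yaw jaw 1.842 F [-4.1 13.6 11.3] w 0.0139
```

View pics/s9.png

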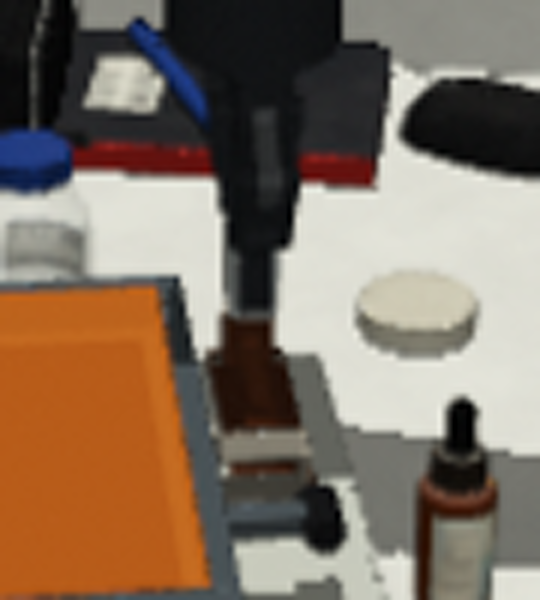

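End stop reached (54 mm from the inner stop, 14 N). Ease off, open and lift.

Request:
arm_command([
  [10,-0.05,0.2,0,0],
  [10,0,0,0,0],
  [45,0,0,0,0],
  [45,0,0,0,0],
  [45,0,0,0,0],
  [45,0,0,3,0],
  [45,0,0,4,0],
  [45,0,0,3,0],
])

```text
time_s: 19.17
position: [0.5644, -0.0571, 0.3511]
orientation: [2.314, 1.571, -2.132]
contact_force: [0.9, -0.6, -0.1]
width: 0.0383
```

```bash
python3 - <<'E'
from h import *
tool()
d=cam("side");crop(d,"s10.png",265,195,310,255,12)
d2=cam("top");crop(d2,"t10.png",215,195,305,245,8)
for p in((-.078,-.108,.108),(-.086,.06,.074),(-.086,.074,.074),(-.086,.046,.074)):
    w=case2w((.612,.0668),.269,p);print(w,(w2px(d,w)-[265,195])*12,(w2px(d2,w)-[215,195])*8)
E
```

```text
t 19.17 pos [ 0.5644 -0.0571  0.3511] tip-grasp [ 0.5644 -0.0571  0.1961] x [-0. -0. -1.] jaw [-0.263  0.965 -0.   ] yaw jaw 1.837 F [ 0.9 -0.6 -0.1] w 0.0383
[ 0.565508   -0.05804588  0.108     ] [206.69619214  52.4046291 ] [565.68855716 129.34497458]
[0.51314675 0.10178622 0.074     ] [345.97282501 599.37962221] [130.23163316 287.38352639]
[0.50942601 0.11528274 0.074     ] [355.97354861 638.67101683] [ 93.32289518 297.71173172]
[0.5168675 0.0882897 0.074    ] [336.17799634 560.89715898] [167.10741029 277.06454453]
```

View pics/s10.png

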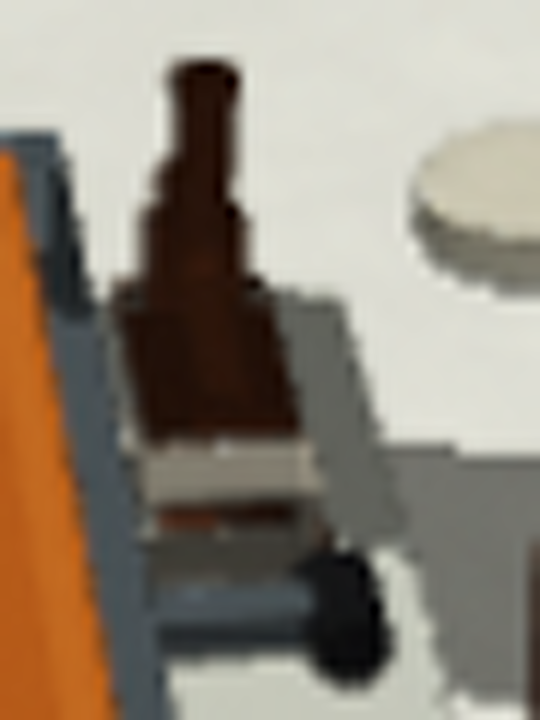

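View pics/t10.png

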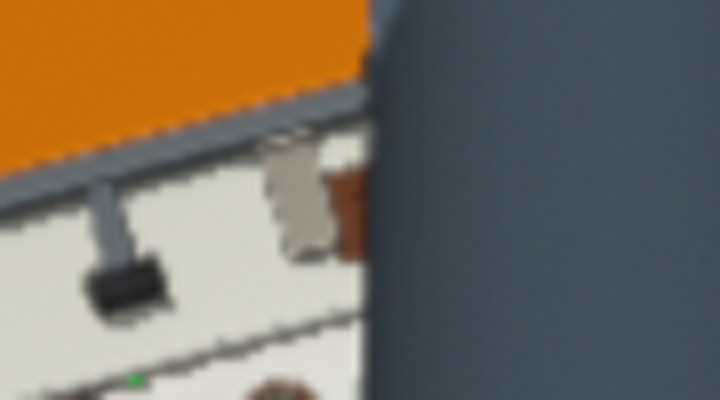

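The bolt is out: knob at crop (205,65), next to its predicted place for 42 mm. The handle roller sits at top crop (127,290) and side crop (350,618), so about (0.5125, 0.104). I'm moving over it.

Request:
arm_command([
  [70,-1.1,3.2,0,0],
  [70,-1.1,3.2,0,0],
  [70,-1.1,3.2,0,0],
  [70,-1.1,3.2,0,0],
  [70,-1.2,3.2,0,0],
  [70,0,0,-2,0],
  [70,0,0,0,0],
  [70,0,0,0,0],
])

```text
time_s: 19.93
position: [0.5081, 0.1028, 0.3285]
orientation: [1.831, 1.568, -2.614]
contact_force: [-0.3, -1.0, 0.2]
width: 0.0601
```

```bash
python3 - <<'E'
from h import *
tool()
d=cam("side");crop(d,"s11.png",240,160,330,260,6)
E
```

```text
t 19.93 pos [0.5081 0.1028 0.3285] tip-grasp [0.5078 0.1026 0.1735] x [-0.002 -0.001 -1.   ] jaw [-0.264  0.965 -0.001] yaw jaw 1.838 F [-0.3 -1.   0.2] w 0.0601
```

View pics/s11.png

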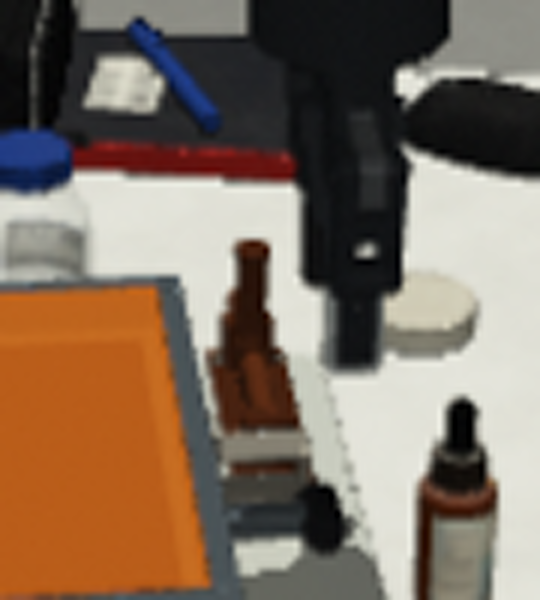

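```bash
python3 - <<'E'
from h import *
d=cam("side")
s,R=tool();j=R[:,2]
for nm,p in (("pad tip near now",np.array([.5079,.1028,.165])+.034*j),("roller end",np.array([.5125,.104,.074])+.014*np.array([-.266,.964,0])),("pad near when down",np.array([.5079,.1028,.07])+.014*j)):
    print(nm,(w2px(d,p)-[240,160])*6)
E
```

```text
t 20.03 pos [0.5089 0.102  0.3295] tip-grasp [0.5089 0.1019 0.1745] x [-0.    -0.001 -1.   ] jaw [-0.262  0.965 -0.001] yaw jaw 1.836 F [-0.  -0.3  0.7] w 0.0595
pad tip near now [354.93550844 358.93542132]
roller end [328.9173823  532.60603529]
pad near when down [340.48777508 540.45833114]
```

Request:
arm_command([
  [70,0,0,-3,0],
  [70,0,0,-3,0],
  [70,0,0,-2,0],
  [70,0,0,-1.5,0],
  [70,0,0.1,0,0],
  [70,0,0,0,0],
])

```text
time_s: 20.53
position: [0.5089, 0.1035, 0.2343]
orientation: [1.932, 1.57, -2.515]
contact_force: [1.1, -0.2, 0.2]
width: 0.0596
```

```bash
python3 - <<'E'
from h import *
tool()
d=cam("side");crop(d,"s12.png",240,160,330,260,6)
E
```

```text
t 20.53 pos [0.5089 0.1035 0.2343] tip-grasp [0.5088 0.1034 0.0793] x [-0.001 -0.    -1.   ] jaw [-0.262  0.965 -0.   ] yaw jaw 1.836 F [ 1.1 -0.2  0.2] w 0.0596
```

View pics/s12.png

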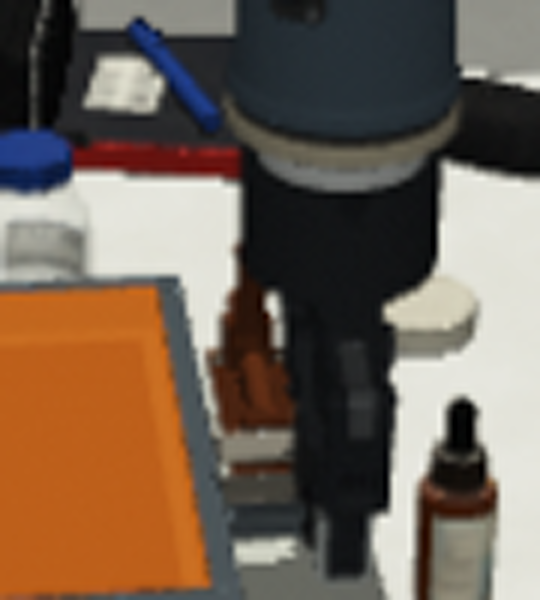

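Request:
arm_command([
  [45,0,0,0,0],
  [40,0,0,0,0],
  [25,0,0,0,0],
  [25,0,0,0,0],
  [25,0,0,0,0],
])

```text
time_s: 21.0
position: [0.5087, 0.1049, 0.2355]
orientation: [-1.307, 1.569, 0.532]
contact_force: [-1.6, 3.3, 9.1]
width: 0.0267
```

```bash
python3 - <<'E'
import numpy as np
th=np.radians(np.r_[0,2,4,7,10,13,16,19,22,25,28,31,34,37,40,43,45,47,49,51]);ph=th+np.arctan2(8,184);r=18.42
dx=np.diff(-r*np.cos(ph));dz=np.diff(r*np.sin(ph))
for t,a,b in zip(np.degrees(th[1:]),dx,dz):print(round(t),np.round([a*.964,a*.266,b],2))
E
```

```text
2 [0.04 0.01 0.64]
4 [0.06 0.02 0.64]
7 [0.13 0.04 0.95]
10 [0.18 0.05 0.95]
13 [0.22 0.06 0.94]
16 [0.27 0.07 0.92]
19 [0.32 0.09 0.91]
22 [0.36 0.1  0.89]
25 [0.41 0.11 0.87]
28 [0.45 0.12 0.84]
31 [0.49 0.14 0.82]
34 [0.53 0.15 0.79]
37 [0.57 0.16 0.76]
40 [0.61 0.17 0.73]
43 [0.65 0.18 0.69]
45 [0.45 0.12 0.44]
47 [0.46 0.13 0.43]
49 [0.48 0.13 0.41]
51 [0.49 0.14 0.39]
```

Request:
arm_command([
  [25,0.04,0.01,0.64,0],
  [25,0.06,0.02,0.64,0],
  [25,0.13,0.04,0.95,0],
  [25,0.18,0.05,0.95,0],
  [25,0.22,0.06,0.94,0],
  [25,0,0,0,0],
])

```text
time_s: 21.5
position: [0.5157, 0.1068, 0.2775]
orientation: [-1.44, 1.567, 0.399]
contact_force: [2.9, 4.4, -0.0]
width: 0.0263
```

```bash
python3 - <<'E'
from h import *
tool()
d=cam("side");crop(d,"s13.png",190,130,370,290,4)
E
```

```text
t 21.5 pos [0.5157 0.1068 0.2775] tip-grasp [0.5162 0.107  0.1225] x [ 0.003  0.001 -1.   ] jaw [-0.265  0.964  0.   ] yaw jaw 1.838 F [ 2.9  4.4 -0. ] w 0.0263
```

View pics/s13.png

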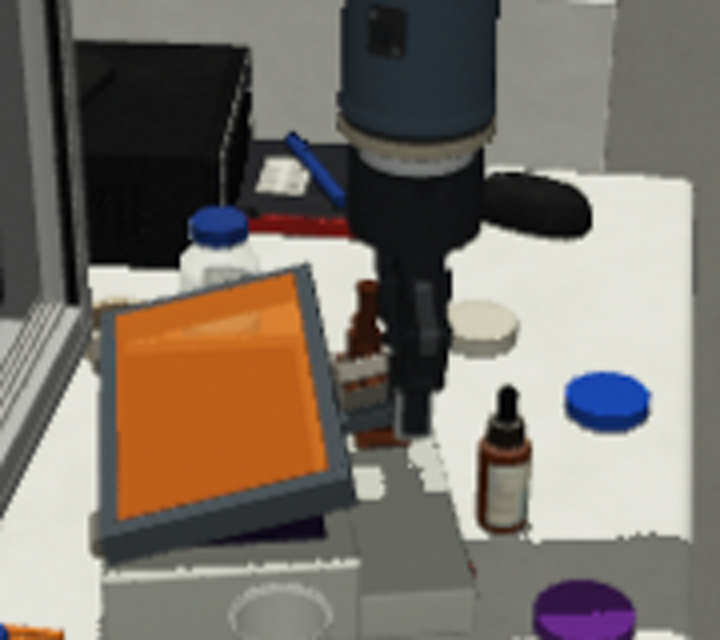

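Cover is rising with the handle in the grip (crop (410,415)). Continue the arc.

Request:
arm_command([
  [25,0.27,0.07,0.92,0],
  [25,0.32,0.09,0.91,0],
  [25,0.36,0.1,0.89,0],
  [25,0.41,0.11,0.87,0],
  [25,0.45,0.12,0.84,0],
  [25,0.49,0.14,0.82,0],
  [25,0,0,0,0],
])

```text
time_s: 22.13
position: [0.5382, 0.1129, 0.3285]
orientation: [-0.863, 1.57, 0.975]
contact_force: [1.6, 4.4, -2.3]
width: 0.0263
```

Request:
arm_command([
  [25,0.53,0.15,0.79,0],
  [25,0.57,0.16,0.76,0],
  [25,0.61,0.17,0.73,0],
  [25,0,0,0,0],
])

```text
time_s: 22.47
position: [0.5551, 0.1175, 0.351]
orientation: [1.066, 1.57, 2.904]
contact_force: [-0.5, 3.4, 0.1]
width: 0.0265
```

```bash
python3 - <<'E'
from h import *
tool()
d=cam("side");crop(d,"s14.png",190,130,370,290,4)
E
```

```text
t 22.47 pos [0.5551 0.1175 0.351 ] tip-grasp [0.5549 0.1175 0.196 ] x [-0.001  0.    -1.   ] jaw [-0.264  0.965  0.   ] yaw jaw 1.838 F [-0.5  3.4  0.1] w 0.0265
```

View pics/s14.png

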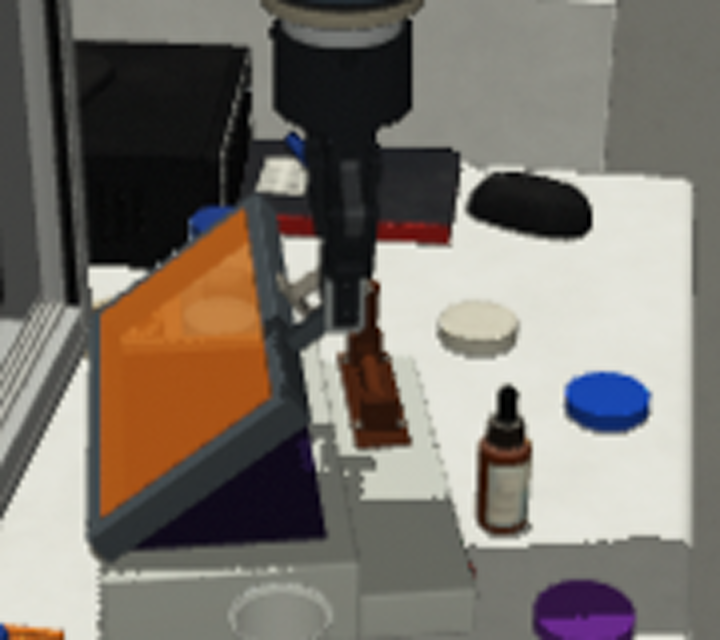

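About 40 degrees now, low forces, gripper clear of the cover. Final part.

Request:
arm_command([
  [25,0.65,0.18,0.69,0],
  [25,0.45,0.12,0.44,0],
  [25,0.46,0.13,0.43,0],
  [25,0,0,0,0],
  [25,0,0,0,0],
])

```text
time_s: 22.93
position: [0.5706, 0.1217, 0.3666]
orientation: [-1.423, 1.57, 0.416]
contact_force: [0.5, 4.0, -3.7]
width: 0.026
```

Request:
arm_command([
  [25,0.48,0.13,0.41,0],
  [25,0.25,0.07,0.2,0],
  [25,0,0,0,0],
  [25,0,0,0,0],
])

```text
time_s: 23.27
position: [0.5779, 0.1237, 0.3727]
orientation: [-1.026, 1.57, 0.812]
contact_force: [-2.4, 4.1, -4.5]
width: 0.0265
```

```bash
python3 - <<'E'
from h import *
tool()
d=cam("side");crop(d,"s15.png",190,130,370,290,4)
E
```

```text
t 23.27 pos [0.5779 0.1237 0.3727] tip-grasp [0.5779 0.1237 0.2177] x [ 0.  0. -1.] jaw [-0.264  0.965  0.   ] yaw jaw 1.838 F [-2.4  4.1 -4.5] w 0.0265
```

View pics/s15.png

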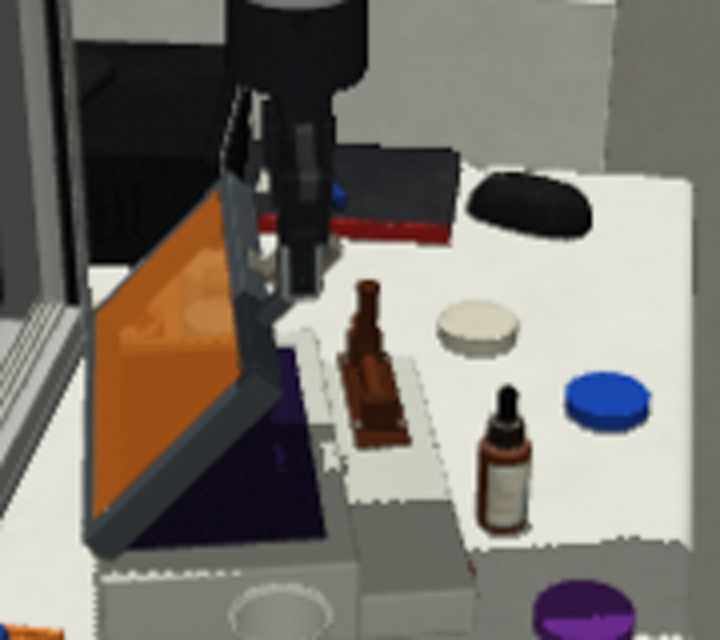

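About 49.5 degrees by the TCP rise (0.137 m) and by its advance. Release and back out forwards.

Request:
arm_command([
  [50,0,0,0,0],
  [60,0,0,0,0],
  [60,0,0,0,0],
  [60,0,0,0,0],
])

```text
time_s: 23.65
position: [0.5781, 0.1229, 0.373]
orientation: [-2.098, 1.569, -0.261]
contact_force: [0.4, 0.3, -0.2]
width: 0.0513
```

Request:
arm_command([
  [60,-1.0,-0.28,0,0],
  [60,-2.0,-0.55,0,0],
  [60,-2.0,-0.55,0,0],
  [60,-2.0,-0.55,2,0],
  [60,0,0,3,0],
  [60,0,0,3,0],
  [60,0,0,0,0],
  [60,0,0,0,0],
])

```text
time_s: 24.32
position: [0.5081, 0.1039, 0.4543]
orientation: [-1.655, 1.566, 0.183]
contact_force: [-0.6, -0.1, -0.2]
width: 0.0512
```

```bash
python3 - <<'E'
from h import *
tool()
d=cam("side");crop(d,"s16.png",190,130,370,290,4)
d=cam("top");cv2.imwrite("pics/t16.png",d["img"][:,:,::-1])
E
```

```text
t 24.32 pos [0.5081 0.1039 0.4543] tip-grasp [0.5088 0.1041 0.2993] x [ 0.005  0.001 -1.   ] jaw [-0.264  0.965 -0.   ] yaw jaw 1.838 F [-0.6 -0.1 -0.2] w 0.0512
```

View pics/s16.png

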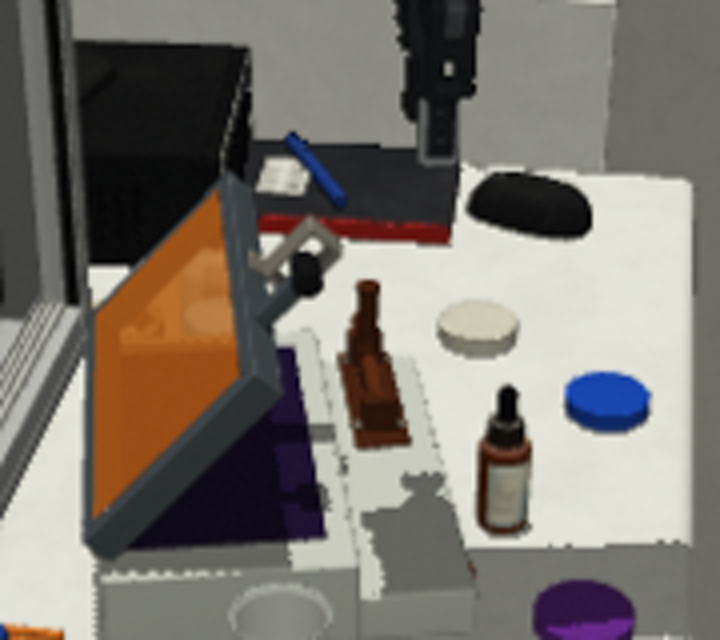

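View pics/t16.png

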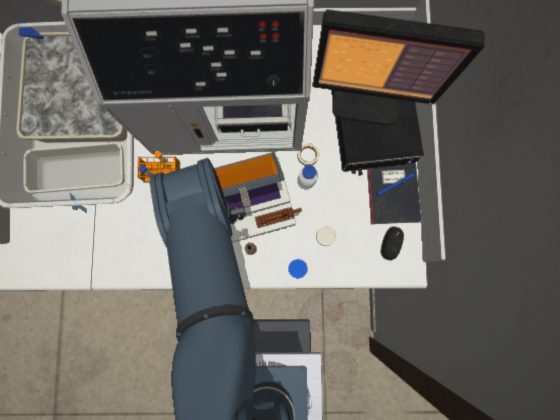

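```bash
python3 - <<'E'
from h import *
d=cam("side")
for t in (45,48,50,52,55):
    ph=np.radians(t)+np.arctan2(8,184);w=case2w((.6115,.069),.269,(.098-.1842*np.cos(ph),.06,.066+.1842*np.sin(ph)))
    print(t,(w2px(d,w)-[190,130])*4)
s,_=tool();print(np.abs(s["qvel"]).max())
a=cv2.imread("pics/s16.png");crop(d,"s17.png",190,130,370,290,4);b=cv2.imread("pics/s17.png")
print("cover motion diff",cv2.absdiff(a,b)[160:,:400].max())
E
```

```text
45 [315.81862024 277.66278838]
48 [302.80437758 268.27502805]
50 [293.75585235 262.33545726]
52 [284.42189136 256.66306223]
55 [269.91080335 248.67713707]
t 24.47 pos [0.5076 0.104  0.4516] tip-grasp [0.5074 0.1039 0.2966] x [-0.001 -0.    -1.   ] jaw [-0.264  0.965 -0.   ] yaw jaw 1.838 F [ 0.4  0.2 -0.9] w 0.0514
0.009888771880522314
cover motion diff 60
```

Request:
arm_command([
  [60,0,0,0,0],
  [60,0,0,0,0],
  [60,0,0,0,0],
  [60,0,0,0,0],
])

```text
time_s: 24.8
position: [0.5078, 0.1042, 0.452]
orientation: [1.637, 1.57, -2.808]
contact_force: [-0.4, 0.4, 0.5]
width: 0.051
```

```bash
python3 - <<'E'
from h import *
d=cam("side");b=cv2.imread("pics/s17.png");crop(d,"s18.png",190,130,370,290,4);a=cv2.imread("pics/s18.png")
x=cv2.absdiff(a,b)[160:,:400].max(2);print(x.max(),(x>30).sum())
tool()
print(env.sign_off())
E
```

```text
61 112
t 24.85 pos [0.5078 0.1042 0.4521] tip-grasp [0.5077 0.1042 0.2971] x [-0.001 -0.    -1.   ] jaw [-0.264  0.965 -0.   ] yaw jaw 1.838 F [0.  0.2 0. ] w 0.0514
the job is handed in; nothing more can be done
None
```

All three steps were carried out in order, and I handed the job in at about 25 s of the 67 s allowed; the hand-in gave no verdict.

- **Dish:** I set it down gently on the worktop at about (0.50, -0.18). In the last side picture it lies flat and clear of everything. The set-down was pressed to about 28 N before I eased off and let go.
- **Bolt:** I pushed it in, out and in again, each time to its stop at about 14 to 17 N. Then it ran out freely to its end stop, 54 mm from the inner one. The knob ended within about 3.5 mm of where a 42 mm draw should put it.
- **Cover:** I raised it by its handle and left it standing open, with the gripper clear and the tool force near zero.

**Checks that disagreed:**
- **Cover angle:** the arm's own motion gives about 49.5°, but the handle's place in the side picture gives about 47°. Both are inside the 41 to 59° limits.
- **Cover at rest:** two pictures 0.4 s apart still differed in a few pixels (112 in a 4x enlarged crop). I took that to be edge noise or the arm's moving shadow, not the cover moving, but did not track it down.

The bottle and dropper bottle stood where they began. The beaker was last seen only by its rim at the bottom edge of the side crop, in the same place as before, because the arm hid it from above.

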